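# Take up the slack in a shoe brake at its star wheel

## Task

Take up the slack in the shoe brake on the bench: lift the adjusting spoon out of its wooden rack, put its blade down through the narrow slot in the brake's cover and drive the star wheel beneath round tooth by tooth, from the end of the slot with the single screw towards the end with the pair of screws, until the shoe bears on the drum and the wheel goes stiff. Feel your way and do not force the wheel; touch the brake with nothing but the spoon. Then stand the spoon back in its hole in the rack, let go, and leave everything else on the bench as it was.

Things in the scene. Friction and masses are not known exactly. Their poses are not given: they have to be found in the camera images.
- brake: Shoe brake unit, fixed: base plate 290 x 140 x 10 mm, green adjuster housing 74 x 78 mm with aluminium cover (top 77 mm above the bench), then along +x a curved shoe with black lining and a steel drum (120 mm across, 62 mm high, hub 70 mm). Origin on the bench under the slot's middle; x from housing to drum, y along the slot from the cover's single screw towards its pair of screws, z up.
- slot (a point): Middle of the access slot at the height of the cover's top (77 mm above the bench). Slot 30 mm long along the brake's y, 14 mm wide along x, through a cover 4 mm thick; tooth tips pass 3 mm below its underside. Screw heads stand 3 mm above the cover. Measured places can be 2 to 3 mm off: feel for the slot. Cover and wheel do not yield, so go down slowly (15 mm/s or less). Axes as the brake's.
- wheel_axis (a point): Centre of the star wheel, inside the housing 31 mm under slot; it turns about the brake's x. Steel, 10 straight teeth 4 mm thick, 12 mm wide along x, outer radius 24 mm (top tooth 70 mm above the bench), root radius 14 mm; near the top the teeth are 12 to 13 mm apart along y. The angle at which the teeth stand is unknown and differs each time. Site axes as the brake's; they do not turn with the wheel.
- drum_face (a point): Point of the drum's rim nearest the shoe, 40 mm above the bench, 90 mm along +x from the brake's origin. Axes as the brake's. Once the shoe meets the drum the wheel stops firmly: the push at the tooth climbs from 2.6 N by 10 N or more per mm, so push at 20 mm/s or less and stop at 6 to 8 N: then it is snug, and it stays so. Over 25 N between spoon and brake is forcing it.
- shoe_face (a point): Middle of the shoe's concave lining, opposite drum_face at the same height. The gap is the distance to drum_face along the brake's x: 4 to 7 mm at the start, 0 when the shoe bears on the drum. Pushing the wheel's top teeth towards the brake's +y (about 2.6 N at a tooth; it stays where left) closes it by 2.0 mm per tooth: 2 to 3.5 teeth in all. Axes as the brake's.
- rack: Wooden tool rack, fixed: block 100 x 70 x 50 mm high with the spoon's hole in its middle; two short steel punches (10 mm thick, 22 and 30 mm above its top) stand 36 mm to either side of the hole along its x and 16 mm off towards +y. Origin at the centre of its underside, z up.
- rack_hole (a point): Middle of the mouth of the spoon's hole, on the rack's top, 50 mm above the bench. Hole 17 mm along the rack's x by 13 mm along y, 44 mm deep. The spoon stands here at the start, its axes along the rack's.
- spoon: Adjusting spoon, 92 mm tall, 0.1 to 0.2 kg, upright: flat steel blade below, black square handle above. Origin at the middle of the blade's tip, z up. Blade 8 mm wide along x, 3 mm thick along y, 32 mm long; handle 26 x 26 mm, from 32 to 92 mm above the tip. In the rack the handle's underside rests on the rack's top, the tip 18 mm above the bench. A half turn about z changes nothing.
- spoon_grip (a point): Centre of the spoon's handle, 62 mm above the tip. Axes as the spoon's. The wheel is best pushed with the jaws closing along the spoon's y (across the blade's flat) and gripping low on the handle.
- spoon_tip (a point): Middle of the end of the spoon's blade (the spoon's origin).
- hammer: Hammer lying on the bench, a bystander.
- wrench: Open-ended wrench lying on the bench, a bystander.
- jar: Closed jar of small parts, 60 mm across, 75 mm tall, a bystander.

How it is judged:
On the way, in this order (a step that is already met when the one before it is completed fails the run):
1. the spoon's blade is down through the slot, among the star wheel's teeth (z of spoon_tip in the frame of slot below -0.009 m and horizontal distance between spoon_tip and slot below 0.018 m), for 0.1 s.
2. the shoe has been brought up to the drum, to within 0.5 mm (x of shoe_face in the frame of drum_face above -0.0005 m), for 0.2 s.
At the end, for the whole second after the job is handed in: The shoe bears on the drum (gap under 0.5 mm) and the spoon stands upright (within 0.1 rad) and still in its hole in the rack, handle down on the rack's top (within 3 mm), released (x of shoe_face in the frame of drum_face above -0.0005 m and horizontal distance between spoon_tip and rack_hole below 0.01 m and z of spoon_tip in the frame of rack_hole below -0.029 m and angle between spoon's own z axis and vertical below 0.1 rad and linear speed of spoon below 0.02 m/s); the robot touches nothing.
It fails at once if the spoon presses on the brake with more than 25 N (the wheel or cover is forced) (contact force between spoon and brake above 25 N).
It fails at once if the gripper or arm touches the brake (contact force between any of the fingers, the arm and brake above 0.5 N).
It fails at once if a bystander (hammer, wrench or jar) is moved by more than 20 mm (distance of any of hammer, wrench, jar from where it was at the start of the episode above 0.02 m).
It also fails if it takes over 72 s, if anything falls off the work surface, if the arm or the gripper's body presses on something with over 40 N, if the wrist force passes 120 N, or if a joint passes its speed limit or range.

## Robot

A 6-joint arm with a two-finger parallel gripper is mounted at the origin on the work surface. World frame = base frame: x ahead of the robot, y to its left, z up, the work surface at z = 0. Lengths are in m, angles in rad, forces in N, time in s.
With the tool pointing down it reaches from about 0.3 to 0.775 m from the base axis. Payload 14.6 kg.
Tool frame: the origin (TCP) lies midway between the tips of the shut fingers; the grasp point (between the pads) lies 19 mm behind it; z points along the fingers, y is the line along which they close (so a half turn about z gives the same grasp; the last joint's range is limited). The gripper opens to 94 mm and grips with 3 to 60 N. Pads are 16 mm wide; open, the fingers measure 119 mm over their backs; the gripper's body (75 mm by 177 mm) begins 78 mm behind the grasp point.
Start: joints at [-1.328, 0.3, 1.521, -0, 1.321, -0.067], TCP at [0.168, -0.524, 0.205] pointing down, gripper open.
Joint ranges: [-3.03, 3.03], [-0.79, 2.21], [0.23, 2.52], [-1.04, 4.18], [0, 3.07], [-2.55, 2.55]. Speed limits (rad/s): [2.22, 2.22, 2.57, 3.14, 3.14, 3.14].

## Interface

Orientations are given as [roll, pitch, yaw] about the fixed x, y, z axes, in that order (R = Rz(yaw) Ry(pitch) Rx(roll)).
In Python, from station import telemetry, optics, ctrl gives the robot as it stands.
- The arm moves only by the tool carry_out, never from a script. Its argument "plan" is a list that holds one entry, the list of rows, each a list of 7 numbers: the shift along the tool's x, y, z in mm, then the turn, a rotation vector about the tool's x, y, z in rad, then the finger opening in mm, from 0 to 94. A call has 1 to 20 rows; each row shifts and turns the commanded pose from where the row before left it, along the tool's axes as they then stand; what a row does not reach is not made up. A row lasts 1/12 s, in which the tool goes at most 41.7 mm and 7.16 degrees, less where a joint would pass 70% of its speed; a pose out of reach is approached as far as the arm can. A call with a gripper value outside its range is refused whole. The fingers move at their own pace and stop on an object; "squeeze" is the grip in N (left out, the last holds). Time passes only in rows, so rows that do not move let the fingers close. It gives the time, the measured TCP pose, the force, the opening and the grip force at its end, in the units of the state.
- telemetry.get_obs(): the state, without advancing time (a new reading comes with each control period).
- optics.camera(name): name is "scene" or "side" or "wrist"; returns a dict with "pixels" (480x640x3 uint8, red, green, blue), "intrinsics" (3x3 intrinsics, pixels), "dist_coeffs" ([k1, k2, p1, p2, k3] as OpenCV has them; the pictures are not rectified), "origin" and "rotation" of the camera in the world. Camera axes: x right, y down, z forward; pixel columns grow to the right and rows downward; lengths in m; the calibration is good to about 2 mm. A picture is of the moment at which its call begins. There is no depth.
- ctrl.hand_in(): hands the job in; it is judged then, once.
The state is a dict: "time_s": time; "qpos": joint angles; "joint_vel": joint speeds; "tau": joint torques, N m; "ee_pos": TCP position; "eef_rot": TCP orientation; "force": force on the tool from outside, world axes, zero at the start; "moment": the same for the moment, N m; "grip_width": finger opening in m; "grip_force": force on a finger pad.
Only numpy, scipy, OpenCV 4.12 (cv2) and the standard library are available. Lean on these libraries where they do the work, as an engineer would, in place of code of your own. Each camera call takes 0.05 s, during which the arm holds its last target. There are 200 camera calls.

## Working session

There is one attempt and no reset: what is moved stays moved. The work goes in short steps, Python scripts to look and compute and a tool call to move; the robot and the scene stay as the last step left them, time stands still between calls to the robot, and variables do not carry over. Pictures are saved under pics/ and viewed, at most 10 in all, crops included, and the job is handed in when it is done.

Besides the shell and the picture viewer there is one more tool, called after ">>>" as name(argument=value, ...) on one line, values as JSON. carry_out: Moves the arm, as the interface text tells. Its arguments: {"type":"object","properties":{"plan":{"type":"array","items":{"type":"array","items":{"type":"array","items":{"type":"number"}}}},"squeeze":{"type":"number"}},"required":["plan"]}

```bash
mkdir -p pics; python3 - <<'E'
from station import telemetry, optics
import cv2, numpy as np
for n in ["scene","side"]:
    c=optics.camera(n); cv2.imwrite(f"pics/{n}0.png",c["pixels"][:,:,::-1])
    np.savez(f"{n}0.npz",**{k:np.array(v) for k,v in c.items()})
    print(n,np.round(c["origin"],3).tolist(),np.round(c["rotation"],2).tolist(),np.round(c["intrinsics"],0).tolist(),c["dist_coeffs"])
print(telemetry.get_obs())
E
```

```text
scene [1.27, 0.647, 0.959] [-2.3, 0.01, 2.3] [[488.0, 0.0, 323.0], [0.0, 488.0, 245.0], [0.0, 0.0, 1.0]] [-0.10584752  0.          0.          0.          0.        ]
side [0.444, -0.899, 1.018] [-2.38, 0.01, -0.12] [[603.0, 0.0, 321.0], [0.0, 603.0, 246.0], [0.0, 0.0, 1.0]] [-0.17075658  0.          0.          0.          0.        ]
{'time_s': 0.1, 'qpos': array([-1.32761587e+00,  3.00444839e-01,  1.52150276e+00,  8.75382147e-06,
        1.32068438e+00, -6.65735917e-02]), 'joint_vel': array([-0.00067533, -0.00055838, -0.00145698, -0.00201672, -0.00070367,
        0.00044129]), 'tau': array([ 1.30338802e-03, -5.32643437e+01, -3.53279579e+01,  7.09658233e-02,
        2.35140586e-02, -7.65492655e-05]), 'ee_pos': array([ 0.16761225, -0.52360119,  0.20493386]), 'eef_rot': array([-3.14055620e+00, -7.76008837e-05,  3.09751841e-01]), 'force': array([-0.17736664, -0.8893102 ,  0.04649401]), 'moment': array([ 0.04400997, -0.08202643, -0.01414741]), 'grip_force': 0.0, 'grip_width': 0.09396235652411859}
```

View pics/scene0.png

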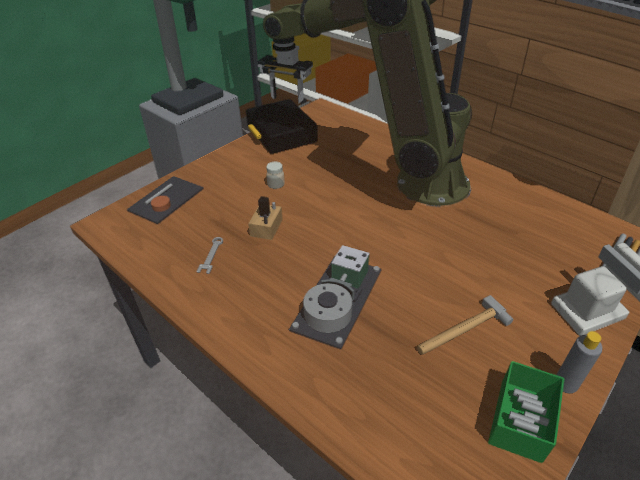

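View pics/side0.png

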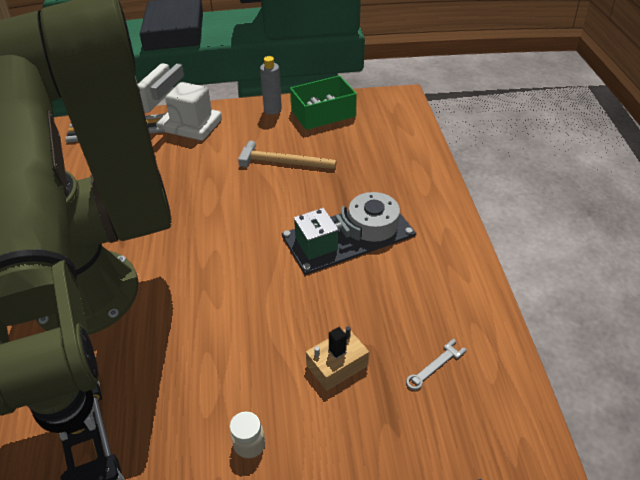

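The scene view shows the rack with the spoon at about (264,210), the cover at (350,257) and the drum at (328,300). The side view shows the slot at (316,222), the handle at (338,340), the jar at (246,432) and the wrench at (437,365).

```bash
cat > h.py <<'E'
import numpy as np, cv2
def load(n): return dict(np.load(n+".npz"))
def snap(n,f):
    from station import optics
    c=optics.camera(n); c={k:np.array(v) for k,v in c.items()}
    np.savez(f+".npz",**c); return c
def ray(c,px):
    u=cv2.undistortPoints(np.array([[px]],float),c["intrinsics"].astype(float),c["dist_coeffs"].astype(float))[0,0]
    return c["origin"],c["rotation"]@np.array([u[0],u[1],1.])
def onz(c,px,z):
    o,d=ray(c,px); return o+d*(z-o[2])/d[2]
def tri(c1,p1,c2,p2):
    a,d=ray(c1,p1);b,e=ray(c2,p2)
    s=np.linalg.lstsq(np.c_[d,-e],b-a,rcond=None)[0]
    P,Q=a+d*s[0],b+e*s[1]; return (P+Q)/2,np.linalg.norm(P-Q)
def proj(c,P):
    r=cv2.Rodrigues(c["rotation"].T)[0]; t=-c["rotation"].T@c["origin"]
    return cv2.projectPoints(np.array([P],float),r,t,c["intrinsics"].astype(float),c["dist_coeffs"].astype(float))[0][0,0]
def crop(c,x,y,w,h,k): return cv2.resize(c["pixels"][y:y+h,x:x+w,::-1],None,fx=k,fy=k,interpolation=cv2.INTER_CUBIC)
E
python3 - <<'E'
from h import *
a,b=load("scene0"),load("side0")
im=np.vstack([np.hstack([crop(a,310,235,80,60,5),crop(b,280,195,80,60,5)]),np.hstack([crop(a,230,185,80,60,5),crop(b,298,325,80,60,5)])])
cv2.imwrite("pics/c.png",im)
for n,p,q in [("slot",(350,257),(316,222)),("handletop",(264,200),(338,333))]: print(n,tri(a,p,b,q))
for p,q in [((350,257),(316,222))]: print(onz(a,p,.077),onz(b,q,.077))
E
```

```text
Traceback (most recent call last):
  File "h.py", line 14, in tri
    s=np.linalg.lstsq(np.c_[d,-e],b-a,rcond=None)[0]
      ~~~~~~~~~~~~~~~^^^^^^^^^^^^^^^^^^^^^^^^^^^^
numpy.linalg.LinAlgError: Incompatible dimensions
```

View pics/c.png

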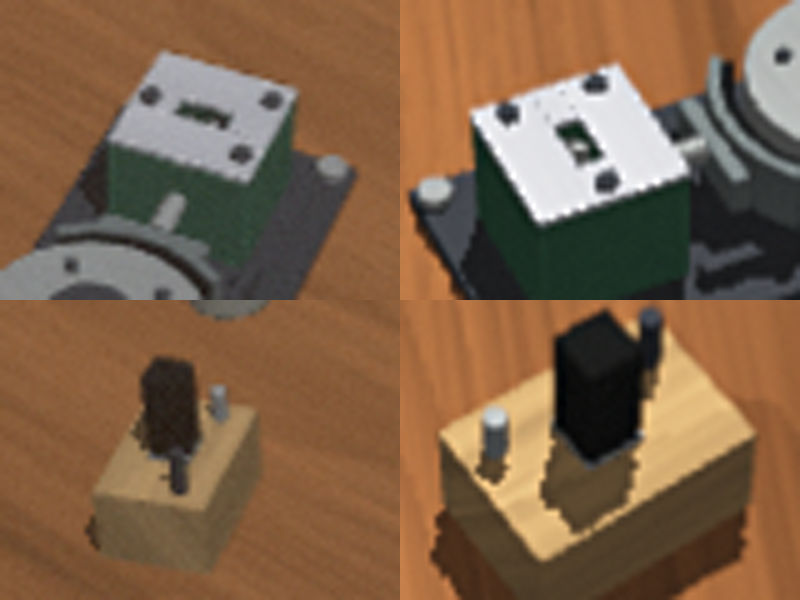

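```bash
python3 - <<'E'
s=open("h.py").read()
s=s.replace('''def load(n): return dict(np.load(n+".npz"))''','''from scipy.spatial.transform import Rotation as Rn
def fix(c):
    if c["rotation"].size==3: c["rotation"]=Rn.from_euler("xyz",c["rotation"].ravel()).as_matrix()
    return c
def load(n): return fix(dict(np.load(n+".npz")))''').replace('**c); return c','**c); return fix(c)')
open("h.py","w").write(s)
E
python3 - <<'E'
from h import *
a,b=load("scene0"),load("side0")
A=lambda x,y,ox,oy:((x+.5)/5-.5+ox,(y+.5)/5-.5+oy)
S=lambda x,y:A(x,y,310,235); T=lambda x,y:A(x-400,y,280,195)
U=lambda x,y:A(x,y-300,230,185); V=lambda x,y:A(x-400,y-300,298,325)
L=[("A",S(165,52),T(545,223),.077),("B",S(298,92),T(470,112),.077),("C",S(252,183),T(618,63),.077),("D",S(110,143),T(690,178),.077),
("slot",S(205,113),T(578,143),.077),("s1",S(150,95),T(607,180),.08),("s2",S(270,100),T(508,112),.08),("s3",S(240,153),T(597,82),.08),
("hTop",U(168,366),V(598,330),.110),("punchlight",U(219,390),V(495,412),.075),("punchdark",U(178,456),V(651,314),.075),
("rackc far-right",U(258,408),V(440,435),.05),("rackc",U(210,508),V(755,432),.05)]
for n,p,q,z in L:
    P,e=tri(a,p,b,q); print(n,np.round(P,4),round(e,4),np.round(onz(a,p,z),4)[:2],np.round(onz(b,q,z),4)[:2])
E
```

```text
A [0.5144 0.0231 0.0781] 0.0049 [0.5107 0.0228] [0.5164 0.0222]
B [0.4896 0.0968 0.0777] 0.0012 [0.4882 0.0964] [0.4902 0.097 ]
C [0.5597 0.121  0.0777] 0.0027 [0.5577 0.1209] [0.5609 0.1205]
D [0.5827 0.045  0.0743] 0.0023 [0.5836 0.0472] [0.5832 0.0414]
slot [0.5355 0.0701 0.078 ] 0.0022 [0.5334 0.0697] [0.5365 0.0702]
s1 [0.5458 0.0415 0.0809] 0.0009 [0.5445 0.041 ] [0.5462 0.042 ]
s2 [0.5067 0.0913 0.0806] 0.001 [0.5056 0.091 ] [0.5071 0.0915]
s3 [0.5488 0.105  0.0812] 0.0011 [0.5472 0.1043] [0.5494 0.1058]
hTop [ 0.5401 -0.2561  0.1159] 0.0003 [ 0.5348 -0.2624] [ 0.5409 -0.252 ]
punchlight [ 0.5008 -0.259   0.0746] 0.0006 [ 0.5008 -0.2586] [ 0.5011 -0.2595]
punchdark [ 0.565  -0.2256  0.0798] 0.0006 [ 0.5608 -0.2302] [ 0.5659 -0.2223]
rackc far-right [ 0.4792 -0.2509  0.0521] 0.0027 [ 0.4759 -0.2528] [ 0.4804 -0.2504]
rackc [ 0.5779 -0.2329  0.0309] 0.0624 [ 0.5618 -0.205 ] [ 0.6002 -0.2649]
```

```bash
cat >> h.py <<'E'
def go(x,y,z,yaw):
    "tool-frame shift (mm) and rotation vector from the measured pose to target; turn first, then the shift in the turned frame"
    from station import telemetry
    o=telemetry.get_obs(); R0=Rn.from_euler("xyz",o["eef_rot"]); R1=Rn.from_euler("xyz",[np.pi,0,yaw])
    d=np.array([x,y,z])-o["ee_pos"]
    print("pos",np.round(o["ee_pos"],4),"rpy",np.round(o["eef_rot"],4),"turn",np.round((R0.inv()*R1).as_rotvec(),4),"shift after turn mm",np.round(R1.inv().apply(d)*1e3,1),"F",np.round(o["force"],1),"t",round(o["time_s"],2))
E
python3 -c "
from h import *
go(.5404,-.2565,.165,.48)"
```

```text
pos [ 0.1676 -0.5236  0.2049] rpy [-3.1406e+00 -1.0000e-04  3.0980e-01] turn [-0.001  -0.0002 -0.1702] shift after turn mm [454.  -64.8  39.9] F [-0.2 -0.9  0. ] t 0.1
```

>>> carry_out(plan=[[[0,0,0,-0.001,0,-0.085,94],[0,0,0,0,0,-0.085,94],[20,-3,0,0,0,0,94],[31,-4.4,0,0,0,0,94],[31,-4.4,0,0,0,0,94],[31,-4.4,0,0,0,0,94],[31,-4.4,0,0,0,0,94],[31,-4.4,0,0,0,0,94],[31,-4.4,0,0,0,0,94],[31,-4.4,0,0,0,0,94],[31,-4.4,0,0,0,0,94],[31,-4.4,0,0,0,0,94],[31,-4.4,0,0,0,0,94],[31,-4.4,0,0,0,0,94],[31,-4.4,0,0,0,0,94],[31,-4.4,8,0,0,0,94],[31,-4.4,12,0,0,0,94],[20,-3,12,0,0,0,94],[11,-1.6,8,0,0,0,94],[0,0,0,0,0,0,94]]], squeeze=25)

```text
time_s: 1.77
ee_pos: [0.5663, -0.2371, 0.1629]
eef_rot: [-3.14, 0.002, 0.482]
force: [-0.2, 0.7, -0.8]
grip_width: 0.094
grip_force: 0.0
```

```bash
python3 - <<'E'
from h import *
go(.5404,-.2565,.165,.48)
c=snap("wrist","w1"); cv2.imwrite("pics/w1.png",c["pixels"][:,:,::-1])
print(c["origin"],c["rotation"])
for P in [(.5404,-.2565,.11),(.5008,-.259,.075),(.565,-.2256,.08)]: print(proj(c,P))
E
```

```text
pos [ 0.5663 -0.2371  0.1629] rpy [-3.1396e+00  2.1000e-03  4.8170e-01] turn [-0.002   0.0021  0.0017] shift after turn mm [-31.9   5.3  -2.1] F [-0.2  0.7 -0.8] t 1.77
[ 0.63127006 -0.20372387  0.3430803 ] [[ 4.62824258e-01 -8.56813285e-01 -2.27298703e-01]
 [-8.86450003e-01 -4.47441228e-01 -1.18333171e-01]
 [-3.13377653e-04  2.56256398e-01 -9.66608794e-01]]
[333.39883208 301.85299399]
[310.99180777 326.83755147]
[309.81377933 235.84594989]
```

View pics/w1.png

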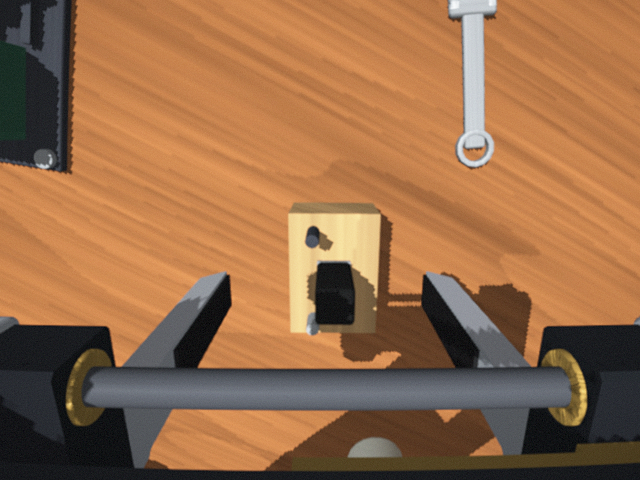

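The wrist view shows the rack at columns 289–380 and the handle at about (335,292), aligned with the image axes. The punches are at (313,236) and (312,325), and the fingers straddle the rack evenly.

```bash
python3 - <<'E'
from h import *
c=load("w1"); im=c["pixels"].astype(int); print(c["intrinsics"][0,0])
dark=(im.max(2)<45)
for r in range(258,332,6):
    x=np.where(dark[r,300:375])[0]+300; print(r,(x.min(),x.max()) if len(x) else None)
hsv=cv2.cvtColor(c["pixels"],cv2.COLOR_RGB2HSV)
for r in (222,250,270,330):
    print(r,[tuple(im[r,k]) for k in (284,287,289,292,377,380,383)])
Rz=Rn.from_euler("z",-.48)
def loc(u,v,z): 
    P=onz(c,(u,v),z); return np.round(P,4),np.round(Rz.apply(P-[.5404,-.2565,0])*1e3,1)
print("rack edges",loc(289,270,.05),loc(379,270,.05),"front",loc(335,213,.05),"back",loc(335,332,.05))
print(proj(c,(.5404,-.2565,.05)))
E
```

```text
391.9466691739612
258 None
264 (np.int64(320), np.int64(347))
270 (np.int64(318), np.int64(350))
276 (np.int64(317), np.int64(351))
282 (np.int64(316), np.int64(352))
288 (np.int64(316), np.int64(353))
294 (np.int64(316), np.int64(353))
300 (np.int64(316), np.int64(353))
306 (np.int64(316), np.int64(353))
312 (np.int64(316), np.int64(353))
318 (np.int64(316), np.int64(353))
324 None
330 None
222 [(np.int64(209), np.int64(140), np.int64(83)), (np.int64(216), np.int64(151), np.int64(93)), (np.int64(237), np.int64(205), np.int64(145)), (np.int64(241), np.int64(213), np.int64(151)), (np.int64(233), np.int64(201), np.int64(140)), (np.int64(171), np.int64(129), np.int64(84)), (np.int64(93), np.int64(58), np.int64(34))]
250 [(np.int64(212), np.int64(142), np.int64(86)), (np.int64(214), np.int64(146), np.int64(89)), (np.int64(236), np.int64(196), np.int64(136)), (np.int64(241), np.int64(214), np.int64(150)), (np.int64(233), np.int64(196), np.int64(137)), (np.int64(90), np.int64(58), np.int64(34)), (np.int64(96), np.int64(59), np.int64(39))]
270 [(np.int64(211), np.int64(139), np.int64(86)), 
[... 211 characters left out ...]
(63), np.int64(42)), (np.int64(96), np.int64(63), np.int64(38))]
330 [(np.int64(219), np.int64(148), np.int64(91)), (np.int64(222), np.int64(148), np.int64(91)), (np.int64(224), np.int64(154), np.int64(95)), (np.int64(242), np.int64(218), np.int64(155)), (np.int64(103), np.int64(62), np.int64(38)), (np.int64(98), np.int64(64), np.int64(39)), (np.int64(102), np.int64(69), np.int64(43))]
rack edges (array([ 0.5249, -0.2262,  0.05  ]), array([ 0.3, 34.1, 50. ])) (array([ 0.5579, -0.2893,  0.05  ]), array([  0.3, -37.2,  50. ])) front (array([ 0.5823, -0.2369,  0.05  ]), array([46.2, -2. , 50. ])) back (array([ 0.4936, -0.284 ,  0.05  ]), array([-54.2,  -2.8,  50. ]))
[332.0359937  270.37263647]
```

```bash
python3 -c "
from h import *
go(.5395,-.258,.055,.48)"
```

```text
pos [ 0.5657 -0.2382  0.1643] rpy [-3.1409e+00  1.5000e-03  4.8090e-01] turn [-0.0006  0.0015  0.0009] shift after turn mm [-32.3   5.4 109.3] F [-0.2 -0.5 -1. ] t 1.82
```

>>> carry_out(plan=[[[-16,2.7,0,-0.0006,0.0015,0.001,94],[-16.3,2.7,10,0,0,0,94],[0,0,20,0,0,0,94],[0,0,20,0,0,0,94],[0,0,20,0,0,0,94],[0,0,20,0,0,0,94],[0,0,12,0,0,0,94],[0,0,7.3,0,0,0,94],[0,0,0,0,0,0,94],[0,0,0,0,0,0,94]]])

```text
time_s: 2.65
ee_pos: [0.5401, -0.2589, 0.0569]
eef_rot: [3.139, -0.002, 0.478]
force: [-0.0, -0.4, 0.4]
grip_width: 0.0941
grip_force: 0.0
```

>>> carry_out(plan=[[[0,0,0,0,0,0,50],[0,0,0,0,0,0,20],[0,0,0,0,0,0,20],[0,0,0,0,0,0,20],[0,0,0,0,0,0,20],[0,0,0,0,0,0,20],[0,0,0,0,0,0,20],[0,0,0,0,0,0,20],[0,0,0,0,0,0,20],[0,0,0,0,0,0,20]]], squeeze=40)

```text
time_s: 3.48
ee_pos: [0.54, -0.2583, 0.056]
eef_rot: [3.14, -0.001, 0.479]
force: [-0.3, -0.2, -0.1]
grip_width: 0.0307
grip_force: 0.0
```

>>> carry_out(plan=[[[0,0,0,0,0,0,20],[0,0,0,0,0,0,20],[0,0,0,0,0,0,20],[0,0,0,0,0,0,20]]])

```text
time_s: 3.82
ee_pos: [0.54, -0.2583, 0.056]
eef_rot: [3.14, -0.001, 0.479]
force: [-0.5, 0.1, -0.3]
grip_width: 0.0261
grip_force: 40.0
```

>>> carry_out(plan=[[[0,0,-6,0,0,0,20],[0,0,-12,0,0,0,20],[0,0,-14,0,0,0,20],[0,0,-16,0,0,0,20],[0,0,-16,0,0,0,20],[0,0,-14,0,0,0.04,20],[0,0,-12,0,0,0.06,20],[0,0,-6,0,0,0.06,20],[4.7,-15,0,0,0,0,20],[7.9,-25,0,0,0,0,20],[11.1,-35,0,0,0,0,20],[11.1,-35,0,0,0,0,20],[11.1,-35,0,0,0,0,20],[11.1,-35,0,0,0,0,20],[11.1,-35,0,0,0,0,20],[11.1,-35,0,0,0,0,20],[11.1,-35,0,0,0,0,20],[6.3,-20,0,0,0,0,20],[2.6,-8.3,0,0,0,0,20],[0,0,0,0,0,0,20]]])

```text
time_s: 5.48
ee_pos: [0.5354, 0.0722, 0.1521]
eef_rot: [3.14, -0.002, 0.322]
force: [0.0, -0.1, -1.7]
grip_width: 0.0258
grip_force: 40.0
```

>>> carry_out(plan=[[[0,0,0,0,0,0,20],[0,0,0,0,0,0,20],[0,0,0,0,0,0,20]]])

```text
time_s: 5.73
ee_pos: [0.5359, 0.0691, 0.1518]
eef_rot: [3.14, -0.002, 0.317]
force: [0.2, -0.3, -0.8]
grip_width: 0.026
grip_force: 40.0
```

```bash
python3 - <<'E'
from h import *
a=snap("scene","a2");b=snap("side","b2");w=snap("wrist","w2")
go(.5355,.0703,.152,.32)
im=np.vstack([np.hstack([crop(a,310,205,80,60,5),crop(b,280,165,80,60,5)]),np.hstack([crop(a,310,235,80,60,5),crop(b,280,195,80,60,5)])])
cv2.imwrite("pics/c2.png",im)
E
```

```text
pos [0.5359 0.0695 0.1517] rpy [ 3.1403e+00 -1.5000e-03  3.1770e-01] turn [ 0.0013 -0.0015 -0.0023] shift after turn mm [-0.1 -0.9 -0.3] F [ 0.  -0.4 -1.7] t 5.88
```

View pics/c2.png

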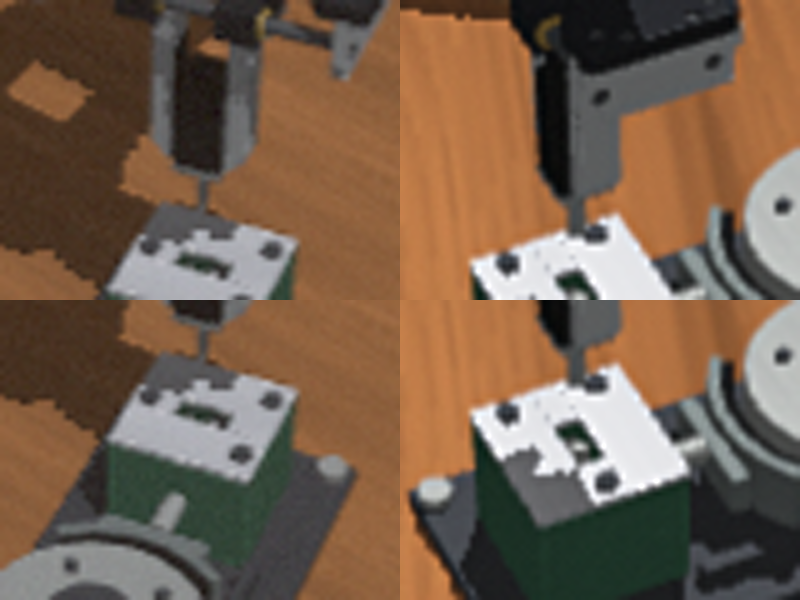

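The blade's tip is at about (203,210) in the top-left crop and (577,237) in the top-right. It hangs over the cover near the slot, whose centre is at (204,413) and (578,443) in the lower crops.

```bash
python3 - <<'E'
from h import *
a,b=load("scene0"),load("side0"); a2,b2=load("a2"),load("b2")
def slot(c,x0,y0,x1,y1):
    g=cv2.resize(c["pixels"][y0:y1,x0:x1],None,fx=8,fy=8,interpolation=cv2.INTER_CUBIC).max(2)
    m=(g<130).astype(np.uint8); cs=cv2.findContours(m,cv2.RETR_EXTERNAL,cv2.CHAIN_APPROX_NONE)[0]
    cs=[k for k in cs if cv2.contourArea(k)>100]; h=cv2.convexHull(np.vstack(cs)); r=cv2.minAreaRect(h)
    q=lambda p:((p[0]+.5)/8-.5+x0,(p[1]+.5)/8-.5+y0)
    M=cv2.moments(h); cen=q((M["m10"]/M["m00"],M["m01"]/M["m00"])); return cen,[q(p) for p in cv2.boxPoints(r)]
pa,ba=slot(a,343,252,359,263); pb,bb=slot(b,310,216,322,229)
print(pa,pb,tri(a,pa,b,pb))
for c,bx in((a,ba),(b,bb)):
    P=np.array([onz(c,p,.077)[:2] for p in bx]); e=np.diff(np.r_[P,P[:1]],axis=0); print(np.round(np.linalg.norm(e,axis=1)*1e3,1),np.round(np.degrees(np.arctan2(e[:,1],e[:,0])),1))
A=lambda x,y,ox,oy:((x+.5)/5-.5+ox,(y+.5)/5-.5+oy)
t=tri(a2,A(203,210,310,205),b2,A(177,237,280,165)); print("tip",t)
s=tri(a,pa,b,pb)[0]; print("tip-slot in slot axes mm",Rn.from_euler("z",-.32).apply(t[0]-s)*1e3)
E
```

```text
(350.38371433203633, 257.48477626459146) (315.30335104099595, 222.91921549688774) (array([0.5362409 , 0.07054373, 0.07806103]), np.float64(0.0012383812570602242))
[14.9 31.9 14.8 31.6] [-152.3  105.8   26.7  -74. ]
[14.2 30.  14.  29.8] [  36.6  -72.3 -144.   108. ]
tip (array([0.53571013, 0.06781484, 0.11436502]), np.float64(0.0018717599853580865))
tip-slot in slot axes mm [-1.36224458 -2.42339879 36.30399486]
```

```bash
python3 - <<'E'
from h import *
b=load("side0");s=np.array([.5362,.0705,0]);iR=Rn.from_euler("z",-.315)
for r in range(217,230):
    print(r,' '.join("%3d"%b["pixels"][r,k].max() for k in range(309,323)))
for p in [(316,224),(315,222),(317,226),(314,220),(317,225)]: print(p,np.round(iR.apply(onz(b,p,.069)-s)*1e3,1))
E
```

```text
217 220 230 230 232 234 235 230 240 235 232 231 230 231 231
218 196 231 234 223 222 214 184 242 240 235 232 230 230 231
219 214 226 209 158 122  94  83 135 230 240 234 232 231 231
220 229 207 105  72  58  48  41  73 177 247 237 233 231 231
221 232 227 101  39  39  42  41  42 115 248 242 236 232 231
222 231 229 167  85  50  57  57  42  50 136 233 240 235 232
223 230 233 230 177  86 103 134 113  67  73 179 247 238 234
224 229 231 235 227 142 143 196 181 112  45 114 248 241 235
225 229 229 230 234 213 130  84  84  72  33  45 136 235 236
226 230 230 230 232 231 181  74  67  71  61  85 154 226 241
227 229 230 230 229 234 226 113 105 147 157 189 240 242 243
228 230 230 230 229 230 229 184 192 240 242 240 230 216 186
229 231 230 230 229 229 230 230 231 237 239 211 150 117 120
(316, 224) [ 4.   4.1 69. ]
(315, 222) [ 4.7 11.  69. ]
(317, 226) [ 3.4 -2.8 69. ]
(314, 220) [ 5.4 18.  69. ]
(317, 225) [ 4.7  0.2 69. ]
```

>>> carry_out(plan=[[[1.4,0.6,6,0.001,-0.001,0,20],[0,0,8,0,0,0,20],[0,0,8,0,0,0,20],[0,0,6,0,0,0,20],[0,0,3,0,0,0,20],[0,0,1.2,0,0,0,20],[0,0,1.2,0,0,0,20],[0,0,1.2,0,0,0,20],[0,0,0,0,0,0,20],[0,0,0,0,0,0,20]]])

```text
time_s: 6.72
ee_pos: [0.5375, 0.0702, 0.1173]
eef_rot: [3.141, -0.001, 0.319]
force: [0.5, 0.1, -1.4]
grip_width: 0.0252
grip_force: 40.0
```

>>> carry_out(plan=[[[0,0,1,0,0,0,20],[0,0,1,0,0,0,20],[0,0,1,0,0,0,20],[0,0,0,0,0,0,20]]])

```text
time_s: 7.05
ee_pos: [0.5373, 0.0702, 0.1139]
eef_rot: [3.141, -0.0, 0.319]
force: [0.2, -0.7, -0.7]
grip_width: 0.0259
grip_force: 40.0
```

>>> carry_out(plan=[[[0,0,1,0,0,0,20],[0,0,1,0,0,0,20],[0,0,1,0,0,0,20],[0,0,0,0,0,0,20]]])

```text
time_s: 7.38
ee_pos: [0.5373, 0.0702, 0.1109]
eef_rot: [3.141, -0.0, 0.319]
force: [-0.0, 0.7, -1.3]
grip_width: 0.026
grip_force: 40.0
```

>>> carry_out(plan=[[[0,0,1,0,0,0,20],[0,0,1,0,0,0,20],[0,0,1,0,0,0,20],[0,0,0,0,0,0,20]]])

```text
time_s: 7.72
ee_pos: [0.5373, 0.0702, 0.1079]
eef_rot: [3.141, -0.0, 0.319]
force: [0.9, 0.4, -1.5]
grip_width: 0.0258
grip_force: 40.0
```

>>> carry_out(plan=[[[0,0,1,0,0,0,20],[0,0,1,0,0,0,20],[0,0,1,0,0,0,20],[0,0,0,0,0,0,20]]])

```text
time_s: 8.05
ee_pos: [0.5373, 0.0702, 0.1049]
eef_rot: [3.141, -0.0, 0.319]
force: [-0.2, -0.1, -1.1]
grip_width: 0.0259
grip_force: 40.0
```

>>> carry_out(plan=[[[0,0,1,0,0,0,20],[0,0,1,0,0,0,20],[0,0,1,0,0,0,20],[0,0,0,0,0,0,20],[0,0,0,0,0,0,20]]])

```text
time_s: 8.47
ee_pos: [0.5374, 0.0702, 0.1021]
eef_rot: [3.141, -0.0, 0.319]
force: [-0.7, 0.4, -1.1]
grip_width: 0.0258
grip_force: 40.0
```

>>> carry_out(plan=[[[0,-1.2,0,0,0,0,20],[0,-1.2,0,0,0,0,20],[0,-1.2,0,0,0,0,20],[0,-1.2,0,0,0,0,20],[0,-1.2,0,0,0,0,20]]])

```text
time_s: 8.88
ee_pos: [0.5356, 0.0758, 0.1022]
eef_rot: [3.141, -0.001, 0.319]
force: [1.4, -3.6, -2.6]
grip_width: 0.026
grip_force: 40.0
```

>>> carry_out(plan=[[[0,-1.2,0,0,0,0,20],[0,-1.2,0,0,0,0,20],[0,-1.2,0,0,0,0,20]]])

```text
time_s: 9.13
ee_pos: [0.5344, 0.0794, 0.1022]
eef_rot: [3.141, -0.001, 0.319]
force: [0.4, -3.3, -1.4]
grip_width: 0.0257
grip_force: 40.0
```

>>> carry_out(plan=[[[0,-1.2,0,0,0,0,20],[0,-1.2,0,0,0,0,20],[0,-1,0,0,0,0,20]]])

```text
time_s: 9.38
ee_pos: [0.5333, 0.0827, 0.1022]
eef_rot: [3.141, -0.001, 0.319]
force: [0.4, -3.2, -1.1]
grip_width: 0.0258
grip_force: 40.0
```

>>> carry_out(plan=[[[0,1.5,0,0,0,0,20],[0,0,-4,0,0,0,20],[0,0,-4,0,0,0,20],[0,0,-3,0,0,0,20],[0,3,0,0,0,0,20],[0,4,0,0,0,0,20],[0,4,0,0,0,0,20],[0,3,0,0,0,0,20],[0,0,0,0,0,0,20],[0,0,1.2,0,0,0,20],[0,0,1.2,0,0,0,20],[0,0,1.2,0,0,0,20],[0,0,1.2,0,0,0,20],[0,0,0,0,0,0,20]]])

```text
time_s: 10.55
ee_pos: [0.538, 0.0679, 0.108]
eef_rot: [3.141, -0.0, 0.319]
force: [-0.1, 0.3, -0.8]
grip_width: 0.026
grip_force: 40.0
```

>>> carry_out(plan=[[[0,0,1,0,0,0,20],[0,0,1,0,0,0,20],[0,0,0,0,0,0,20]]])

```text
time_s: 10.8
ee_pos: [0.5381, 0.0678, 0.1061]
eef_rot: [3.141, -0.0, 0.319]
force: [-0.6, 0.5, -1.6]
grip_width: 0.0257
grip_force: 40.0
```

>>> carry_out(plan=[[[0,0,1,0,0,0,20],[0,0,1,0,0,0,20],[0,0,0,0,0,0,20]]])

```text
time_s: 11.05
ee_pos: [0.5381, 0.0678, 0.1042]
eef_rot: [3.141, -0.0, 0.319]
force: [-0.6, 0.8, -1.5]
grip_width: 0.0257
grip_force: 40.0
```

>>> carry_out(plan=[[[0,0,1,0,0,0,20],[0,0,1,0,0,0,20],[0,0,0,0,0,0,20]]])

```text
time_s: 11.3
ee_pos: [0.5381, 0.0678, 0.1021]
eef_rot: [3.141, -0.0, 0.319]
force: [-0.3, 0.0, -1.5]
grip_width: 0.0258
grip_force: 40.0
```

>>> carry_out(plan=[[[0,-1.2,0,0,0,0,20],[0,-1.2,0,0,0,0,20],[0,-1.2,0,0,0,0,20]]])

```text
time_s: 11.55
ee_pos: [0.5371, 0.071, 0.1024]
eef_rot: [3.141, -0.001, 0.319]
force: [1.0, -2.5, -2.1]
grip_width: 0.0261
grip_force: 40.0
```

>>> carry_out(plan=[[[0,-1.2,0,0,0,0,20],[0,-1.2,0,0,0,0,20]]])

```text
time_s: 11.72
ee_pos: [0.5363, 0.0734, 0.1023]
eef_rot: [3.141, -0.001, 0.319]
force: [0.8, -3.2, -2.8]
grip_width: 0.0252
grip_force: 40.0
```

>>> carry_out(plan=[[[0,-1,0,0,0,0,20],[0,-1,0,0,0,0,20]]])

```text
time_s: 11.88
ee_pos: [0.5357, 0.0755, 0.1024]
eef_rot: [3.141, -0.001, 0.319]
force: [2.1, -3.1, -1.7]
grip_width: 0.0258
grip_force: 40.0
```

>>> carry_out(plan=[[[0,-1.2,0,0,0,0,20],[0,-1.2,0,0,0,0,20]]])

```text
time_s: 12.05
ee_pos: [0.5349, 0.0778, 0.1024]
eef_rot: [3.141, -0.001, 0.319]
force: [1.3, -3.1, -1.1]
grip_width: 0.0259
grip_force: 40.0
```

>>> carry_out(plan=[[[0,-1.2,0,0,0,0,20],[0,-1.2,0,0,0,0,20]]])

```text
time_s: 12.22
ee_pos: [0.5342, 0.0801, 0.1024]
eef_rot: [3.141, -0.001, 0.319]
force: [-0.4, -2.5, -1.0]
grip_width: 0.0258
grip_force: 40.0
```

>>> carry_out(plan=[[[0,-0.8,0,0,0,0,20],[0,-0.8,0,0,0,0,20]]])

```text
time_s: 12.38
ee_pos: [0.5337, 0.0816, 0.1024]
eef_rot: [3.141, -0.001, 0.319]
force: [0.6, -2.2, -1.7]
grip_width: 0.0259
grip_force: 40.0
```

>>> carry_out(plan=[[[0,-0.6,0,0,0,0,20],[0,-0.6,0,0,0,0,20]]])

```text
time_s: 12.55
ee_pos: [0.5333, 0.0827, 0.1024]
eef_rot: [3.141, -0.001, 0.319]
force: [1.2, -2.1, -0.8]
grip_width: 0.0259
grip_force: 40.0
```

>>> carry_out(plan=[[[0,1.5,0,0,0,0,20],[0,0,-4,0,0,0,20],[0,0,-4,0,0,0,20],[0,0,-3,0,0,0,20],[0,3,0,0,0,0,20],[0,4,0,0,0,0,20],[0,4,0,0,0,0,20],[0,3,0,0,0,0,20],[0,0,0,0,0,0,20],[0,0,1.2,0,0,0,20],[0,0,1.2,0,0,0,20],[0,0,1.2,0,0,0,20],[0,0,1.2,0,0,0,20],[0,0,0,0,0,0,20]]])

```text
time_s: 13.72
ee_pos: [0.538, 0.068, 0.1082]
eef_rot: [3.141, -0.0, 0.319]
force: [-0.7, -0.7, -2.1]
grip_width: 0.0254
grip_force: 40.0
```

>>> carry_out(plan=[[[0,0,1,0,0,0,20],[0,0,1,0,0,0,20],[0,0,0,0,0,0,20]]])

```text
time_s: 13.97
ee_pos: [0.5381, 0.0679, 0.1063]
eef_rot: [3.141, -0.0, 0.319]
force: [0.1, -0.1, -2.0]
grip_width: 0.0257
grip_force: 40.0
```

>>> carry_out(plan=[[[0,0,1,0,0,0,20],[0,0,1,0,0,0,20],[0,0,0,0,0,0,20]]])

```text
time_s: 14.22
ee_pos: [0.5381, 0.0679, 0.1043]
eef_rot: [3.141, -0.0, 0.319]
force: [0.1, 0.8, -1.9]
grip_width: 0.026
grip_force: 40.0
```

>>> carry_out(plan=[[[0,0,1,0,0,0,20],[0,0,1,0,0,0,20],[0,0,0,0,0,0,20]]])

```text
time_s: 14.47
ee_pos: [0.5381, 0.0679, 0.1023]
eef_rot: [3.141, -0.0, 0.319]
force: [0.6, 0.4, -2.0]
grip_width: 0.026
grip_force: 40.0
```

>>> carry_out(plan=[[[0,-1,0,0,0,0,20],[0,-1,0,0,0,0,20]]])

```text
time_s: 14.63
ee_pos: [0.5375, 0.0698, 0.1025]
eef_rot: [3.141, -0.001, 0.319]
force: [1.1, -1.9, -2.4]
grip_width: 0.0259
grip_force: 40.0
```

>>> carry_out(plan=[[[0,-0.6,0,0,0,0,20],[0,-0.6,0,0,0,0,20]]])

```text
time_s: 14.8
ee_pos: [0.5372, 0.0708, 0.1026]
eef_rot: [3.141, -0.001, 0.319]
force: [0.8, -2.2, -2.2]
grip_width: 0.0259
grip_force: 40.0
```

>>> carry_out(plan=[[[0,-0.6,0,0,0,0,20],[0,-0.6,0,0,0,0,20]]])

```text
time_s: 14.97
ee_pos: [0.5368, 0.072, 0.1026]
eef_rot: [3.141, -0.001, 0.319]
force: [1.4, -3.2, -2.6]
grip_width: 0.0258
grip_force: 40.0
```

>>> carry_out(plan=[[[0,-0.6,0,0,0,0,20],[0,-0.6,0,0,0,0,20]]])

```text
time_s: 15.13
ee_pos: [0.5364, 0.0732, 0.1025]
eef_rot: [3.141, -0.001, 0.319]
force: [0.8, -3.5, -2.3]
grip_width: 0.0265
grip_force: 40.0
```

>>> carry_out(plan=[[[0,-0.6,0,0,0,0,20],[0,-0.6,0,0,0,0,20]]])

```text
time_s: 15.3
ee_pos: [0.536, 0.0744, 0.1025]
eef_rot: [3.141, -0.001, 0.319]
force: [1.1, -3.1, -2.0]
grip_width: 0.026
grip_force: 40.0
```

>>> carry_out(plan=[[[0,-0.6,0,0,0,0,20],[0,-0.6,0,0,0,0,20]]])

```text
time_s: 15.47
ee_pos: [0.5356, 0.0756, 0.1026]
eef_rot: [3.141, -0.001, 0.319]
force: [0.3, -3.3, -1.9]
grip_width: 0.0258
grip_force: 40.0
```

>>> carry_out(plan=[[[0,-0.6,0,0,0,0,20],[0,-0.6,0,0,0,0,20]]])

```text
time_s: 15.63
ee_pos: [0.5353, 0.0767, 0.1026]
eef_rot: [3.141, -0.001, 0.319]
force: [1.0, -2.8, -1.4]
grip_width: 0.0259
grip_force: 40.0
```

>>> carry_out(plan=[[[0,-0.6,0,0,0,0,20],[0,-0.6,0,0,0,0,20]]])

```text
time_s: 15.8
ee_pos: [0.5349, 0.0779, 0.1026]
eef_rot: [3.141, -0.001, 0.319]
force: [1.7, -2.5, -1.9]
grip_width: 0.0255
grip_force: 40.0
```

>>> carry_out(plan=[[[0,-0.6,0,0,0,0,20],[0,-0.6,0,0,0,0,20]]])

```text
time_s: 15.97
ee_pos: [0.5345, 0.079, 0.1026]
eef_rot: [3.141, -0.001, 0.319]
force: [0.4, -3.6, -1.7]
grip_width: 0.0259
grip_force: 40.0
```

>>> carry_out(plan=[[[0,-0.6,0,0,0,0,20],[0,-0.6,0,0,0,0,20]]])

```text
time_s: 16.13
ee_pos: [0.5341, 0.0801, 0.1026]
eef_rot: [3.141, -0.001, 0.319]
force: [1.0, -4.1, -1.0]
grip_width: 0.026
grip_force: 40.0
```

>>> carry_out(plan=[[[0,-0.5,0,0,0,0,20],[0,-0.5,0,0,0,0,20]]])

```text
time_s: 16.3
ee_pos: [0.5338, 0.0811, 0.1026]
eef_rot: [3.141, -0.001, 0.319]
force: [-0.0, -2.7, -2.2]
grip_width: 0.0253
grip_force: 40.0
```

>>> carry_out(plan=[[[0,-0.6,0,0,0,0,20],[0,-0.6,0,0,0,0,20]]])

```text
time_s: 16.47
ee_pos: [0.5336, 0.0819, 0.1026]
eef_rot: [3.141, -0.001, 0.319]
force: [2.7, -7.6, -0.7]
grip_width: 0.0261
grip_force: 40.0
```

```bash
python3 - <<'E'
from h import *
go(.5336,.0822,.1026,.319)
a=snap("scene","a3");b=snap("side","b3");b0=load("side0")
cv2.imwrite("pics/c3.png",np.hstack([crop(b0,325,190,80,60,5),crop(b,325,190,80,60,5)]))
E
```

```text
pos [0.5336 0.0819 0.1026] rpy [ 3.1405e+00 -8.0000e-04  3.1880e-01] turn [ 0.0011 -0.0008 -0.0002] shift after turn mm [ 0.1 -0.3  0. ] F [ 2.7 -7.6 -0.7] t 16.47
```

View pics/c3.png

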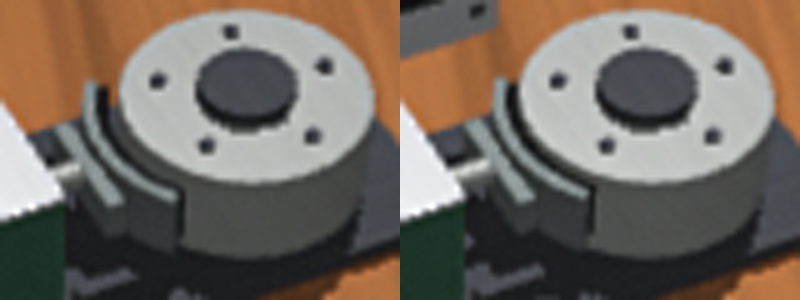

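The two side crops compare the start with now: the shoe has moved right by about 10 crop px and its lining meets the drum. The push has also jumped to 8 N, so I'll hold a moment to confirm.

>>> carry_out(plan=[[[0,0,0,0,0,0,20],[0,0,0,0,0,0,20],[0,0,0,0,0,0,20]]])

```text
time_s: 16.82
ee_pos: [0.5336, 0.0818, 0.1026]
eef_rot: [3.141, -0.001, 0.319]
force: [2.7, -4.4, -1.0]
grip_width: 0.0258
grip_force: 40.0
```

>>> carry_out(plan=[[[0,-0.3,0,0,0,0,20],[0,0,0,0,0,0,20]]])

```text
time_s: 16.98
ee_pos: [0.5336, 0.082, 0.1027]
eef_rot: [3.14, -0.001, 0.319]
force: [1.2, -6.1, -1.2]
grip_width: 0.0258
grip_force: 40.0
```

>>> carry_out(plan=[[[0,-0.3,0,0,0,0,20],[0,0,0,0,0,0,20]]])

```text
time_s: 17.15
ee_pos: [0.5336, 0.0821, 0.1027]
eef_rot: [3.14, -0.001, 0.319]
force: [2.1, -8.1, 0.2]
grip_width: 0.026
grip_force: 40.0
```

>>> carry_out(plan=[[[0,1.5,0,0,0,0,20],[0,0,-4,0,0,0,20],[0,0,-5,0,0,0,20],[0,0,-6,0,0,0,20],[0,0,-8,0,0,0,20],[0,0,-10,0,0,0,20],[0,0,-10,0,0,0,20],[0,0,-6,0,0,0,20],[0,0,0,0,0,0,20],[0,0,0,0,0,0,20]]])

```text
time_s: 17.98
ee_pos: [0.5338, 0.0813, 0.1519]
eef_rot: [3.141, -0.001, 0.319]
force: [-0.1, 0.3, -1.2]
grip_width: 0.026
grip_force: 40.0
```

```bash
python3 - <<'E'
from h import *
go(.54,-.2583,.152,.479)
b0,b=load("side0"),snap("side","b4"); a=snap("scene","a4"); a0=load("scene0")
# shoe edge shift between start and now along a row through the shoe
for n,c0,c,box in (("side",b0,b,(335,200,367,242)),("scene",a0,a,(318,272,358,295))):
    x0,y0,x1,y1=box; g=lambda k:cv2.cvtColor(k["pixels"],cv2.COLOR_RGB2GRAY)[y0:y1,x0:x1].astype(np.float32)
    print(n,"changed px",int((abs(g(c0)-g(c))>25).sum()))
R=Rn.from_euler("z",.315).as_matrix(); O=np.array([.5362,.0705,0]); 
for c in (b,a):
    p=proj(c,O+R@[90,0,62]*np.array(1e-3)); q=proj(c,O+R@[85,0,62]*np.array(1e-3)); print("drum rim",p,"5mm back",q)
k=lambda c,x,y:crop(c,x,y,40,30,10)
cv2.imwrite("pics/c4.png",np.vstack([np.hstack([k(b0,333,205),k(b,333,205)]),np.hstack([k(a0,320,268),k(a,320,268)])]))
E
```

```text
pos [0.5338 0.0813 0.1519] rpy [ 3.1411e+00 -1.3000e-03  3.1880e-01] turn [ 0.0006 -0.0013 -0.1602] shift after turn mm [-1.510e+02  3.043e+02 -1.000e-01] F [-0.1  0.3 -1.2] t 17.98
side changed px 274
scene changed px 109
drum rim [350.63955664 216.02791344] 5mm back [348.70670959 216.67449063]
drum rim [336.8548256  284.70303078] 5mm back [337.61957834 283.38355372]
```

View pics/c4.png

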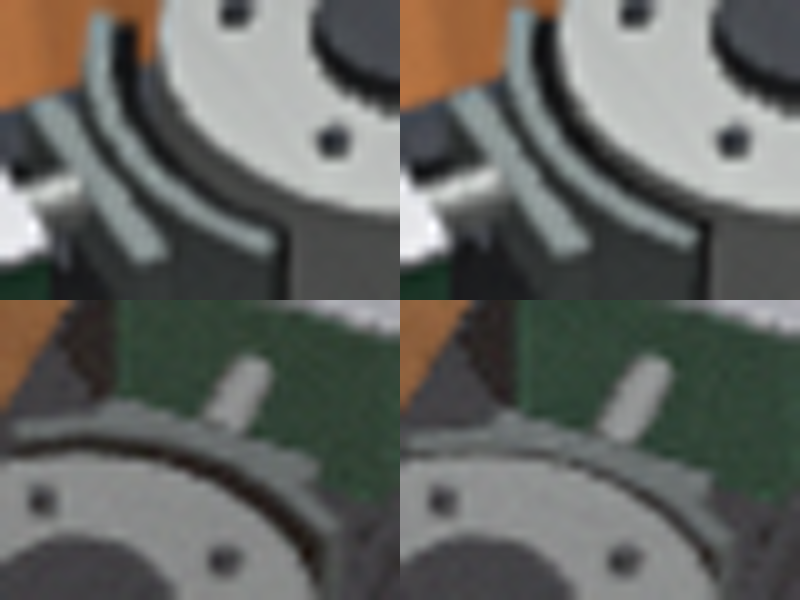

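The crops show the shoe has closed onto the drum: the dark gap in the scene view (lower row) has shrunk to a thin line and the lining meets the rim in the side view. Now the spoon goes back to the rack.

>>> carry_out(plan=[[[0,0,0,0,0,-0.08,20],[0,0,0,0,0,-0.08,20],[-7.4,15,0,0,0,0,20],[-12.4,25,0,0,0,0,20],[-16.4,33,0,0,0,0,20],[-16.4,33,0,0,0,0,20],[-16.4,33,0,0,0,0,20],[-16.4,33,0,0,0,0,20],[-16.4,33,0,0,0,0,20],[-16.4,33,0,0,0,0,20],[-16.4,33,0,0,0,0,20],[-9.9,20,0,0,0,0,20],[-6.5,13,0,0,0,0,20],[0,0,0,0,0,0,20],[0,0,0,0,0,0,20],[0,0,0,0,0,0,20]]])

```text
time_s: 19.42
ee_pos: [0.5398, -0.2568, 0.1513]
eef_rot: [-3.141, -0.0, 0.48]
force: [-0.2, 0.4, -2.7]
grip_width: 0.0257
grip_force: 40.0
```

```bash
python3 - <<'E'
from h import *
go(.54,-.2583,.057,.479)
E
```

```text
pos [ 0.5398 -0.2568  0.1513] rpy [-3.1414e+00 -4.0000e-04  4.7980e-01] turn [-0.0002 -0.0004  0.0008] shift after turn mm [-0.5  1.4 94.3] F [-0.2  0.4 -2.7] t 19.42
```

>>> carry_out(plan=[[[-0.5,1.4,8,0,0,0,20],[0,0,12,0,0,0,20],[0,0,12,0,0,0,20],[0,0,12,0,0,0,20],[0,0,8,0,0,0,20],[0,0,4,0,0,0,20],[0,0,2,0,0,0,20],[0,0,2,0,0,0,20],[0,0,2,0,0,0,20],[0,0,2,0,0,0,20],[0,0,2,0,0,0,20],[0,0,0,0,0,0,20]]])

```text
time_s: 20.42
ee_pos: [0.5399, -0.2595, 0.0854]
eef_rot: [3.141, -0.001, 0.479]
force: [-0.0, -1.1, -1.7]
grip_width: 0.0259
grip_force: 40.0
```

Tip is about 3 mm into the hole with no contact. Going on down.

>>> carry_out(plan=[[[0,0,3,0,0,0,20],[0,0,4,0,0,0,20],[0,0,4,0,0,0,20],[0,0,4,0,0,0,20],[0,0,4,0,0,0,20],[0,0,3,0,0,0,20],[0,0,2,0,0,0,20],[0,0,1,0,0,0,20],[0,0,1,0,0,0,20],[0,0,1,0,0,0,20],[0,0,0,0,0,0,20],[0,0,0,0,0,0,20]]])

```text
time_s: 21.42
ee_pos: [0.54, -0.2596, 0.0587]
eef_rot: [3.141, -0.001, 0.479]
force: [-1.3, 0.2, -1.5]
grip_width: 0.0257
grip_force: 40.0
```

>>> carry_out(plan=[[[0,0,0.8,0,0,0,20],[0,0,0.8,0,0,0,20],[0,0,0.6,0,0,0,20],[0,0,0,0,0,0,20],[0,0,0,0,0,0,20]]])

```text
time_s: 21.83
ee_pos: [0.54, -0.2596, 0.0563]
eef_rot: [3.141, -0.0, 0.479]
force: [1.0, 0.2, -1.8]
grip_width: 0.0259
grip_force: 40.0
```

>>> carry_out(plan=[[[0,0,0.5,0,0,0,20],[0,0,0.5,0,0,0,20],[0,0,0,0,0,0,20]]])

```text
time_s: 22.08
ee_pos: [0.5401, -0.2596, 0.0559]
eef_rot: [3.141, -0.001, 0.479]
force: [-2.7, 1.6, 4.8]
grip_width: 0.0257
grip_force: 40.0
```

Handle is down on the rack (upward push of about 6 N), so I'll open and lift off.

>>> carry_out(plan=[[[0,0,0,0,0,0,30],[0,0,0,0,0,0,36],[0,0,0,0,0,0,48],[0,0,0,0,0,0,60],[0,0,0,0,0,0,60],[0,0,0,0,0,0,60],[0,0,0,0,0,0,60],[0,0,0,0,0,0,60]]])

```text
time_s: 22.75
ee_pos: [0.54, -0.2596, 0.0554]
eef_rot: [3.141, -0.001, 0.479]
force: [-0.2, 1.0, 0.1]
grip_width: 0.0597
grip_force: 0.0
```

>>> carry_out(plan=[[[0,0,-4,0,0,0,60],[0,0,-10,0,0,0,60],[0,0,-16,0,0,0,60],[0,0,-20,0,0,0,60],[0,0,-20,0,0,0,60],[0,0,-20,0,0,0,60],[0,0,-16,0,0,0,60],[0,0,-10,0,0,0,60],[0,0,0,0,0,0,60],[0,0,0,0,0,0,60],[0,0,0,0,0,0,60]]])

```text
time_s: 23.67
ee_pos: [0.5395, -0.2594, 0.1704]
eef_rot: [-3.141, 0.0, 0.479]
force: [0.8, -0.2, -0.4]
grip_width: 0.0599
grip_force: 0.0
```

```bash
python3 - <<'E'
from h import *
go(.54,-.2583,.172,.479)
b=snap("side","b5");a=snap("scene","a5")
cv2.imwrite("pics/c5.png",np.hstack([crop(a,220,175,100,100,4),crop(b,288,305,100,100,4)]))
E
```

```text
pos [ 0.5395 -0.2594  0.1704] rpy [-3.1408e+00  3.0000e-04  4.7880e-01] turn [-0.0008  0.0003 -0.0002] shift after turn mm [ 0.9 -0.7 -1.6] F [ 0.8 -0.2 -0.4] t 23.67
```

View pics/c5.png

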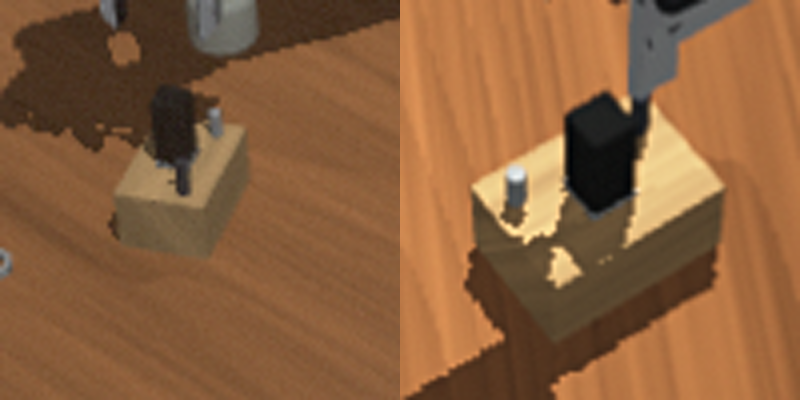

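The spoon stands upright in its hole with the handle down on the rack (about (172,125) and (600,150)), and the gripper is clear.

```bash
python3 -c "
from station import ctrl
print(ctrl.hand_in())"
```

```text
the job is handed in; nothing more can be done
None
```

The job is handed in: the shoe was brought up to the drum with the wheel stiff at about 8 N, and the spoon is back upright in its rack hole with the gripper clear; the hand-in did not report a verdict.

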